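# Put the printing blocks back in the block box

## Task

Put the four knobbed wooden printing blocks (round, square, bar and cross) away in the plywood block box, each knob up, lying flat and fully down in the recess that has its own outline. Leave the small wooden jar lid and the ridged sanding block where they lie, and let go of everything at the end.

Things in the scene. Friction and masses are not known exactly. Their poses are not given: they have to be found in the camera images.
- round_block: Loose wooden printing block, a disc 60 mm in diameter and 20 mm thick, dark rubber face below; it starts on a 2 mm paper mat. Amid its top stands a round wooden knob (the grip), 26 mm in diameter, 20 to 52 mm above the underside. About 70 g. Origin: centre of the underside; z up.
- square_block: Loose wooden printing block, a square slab 50 x 50 mm, 20 mm thick; x and y run along its sides, dark rubber face below; it starts on a 2 mm paper mat. Amid its top stands a round wooden knob (the grip), 26 mm in diameter, 20 to 52 mm above the underside. About 70 g. Origin: centre of the underside; z up.
- bar_block: Loose wooden printing block, a long slab 72 mm (along its x) by 30 mm (along its y), 20 mm thick, dark rubber face below; it starts on a 2 mm paper mat. Amid its top stands a round wooden knob (the grip), 26 mm in diameter, 20 to 52 mm above the underside. About 70 g. Origin: centre of the underside; z up.
- cross_block: Loose wooden printing block, a plus-shaped slab 20 mm thick of two crossing arms along x and y, each 64 mm long and 24 mm wide, dark rubber face below; it starts on a 2 mm paper mat. Amid its top stands a round wooden knob (the grip), 26 mm in diameter, 20 to 52 mm above the underside. About 70 g. Origin: centre of the underside; z up.
- well_round: Grey liner, dark round recess 76 mm in diameter, for the round block. Liner 98 x 98 mm, 18 mm high; recess 14 mm deep, floor 4 mm above the origin. Fixed in a quarter of the 216 mm square plywood block box (walls 30 mm high, underside of liner 7 mm above the table); liners 100 mm apart, in any order. Origin: centre of the underside; z up.
- well_square: Grey liner, dark square recess 66 x 66 mm, sides along x and y, for the square block. Liner 98 x 98 mm, 18 mm high; recess 14 mm deep, floor 4 mm above the origin. Fixed in a quarter of the 216 mm square plywood block box (walls 30 mm high, underside of liner 7 mm above the table); liners 100 mm apart, in any order. Origin: centre of the underside; z up.
- well_bar: Grey liner, dark oblong recess 88 mm (along its x) by 46 mm (along its y), for the bar block. Liner 98 x 98 mm, 18 mm high; recess 14 mm deep, floor 4 mm above the origin. Fixed in a quarter of the 216 mm square plywood block box (walls 30 mm high, underside of liner 7 mm above the table); liners 100 mm apart, in any order. Origin: centre of the underside; z up.
- well_cross: Grey liner, dark plus-shaped recess, arms along x and y, each 78 mm long and 38 mm wide, for the cross block. Liner 98 x 98 mm, 18 mm high; recess 14 mm deep, floor 4 mm above the origin. Fixed in a quarter of the 216 mm square plywood block box (walls 30 mm high, underside of liner 7 mm above the table); liners 100 mm apart, in any order. Origin: centre of the underside; z up.
- jar_lid: Loose wooden jar lid, look-alike that stays: a disc only 42 mm in diameter, 14 mm thick, with a smaller knob 21 mm in diameter, 34 mm high overall. Origin: centre of the underside.
- sanding_block: Loose wooden sanding block, look-alike that stays: 68 x 42 mm, with a straight ridge 14 mm wide along its whole length (its x) instead of a knob, 39 mm high overall. Origin: centre of the underside.
Things that resemble listed ones, but are neither listed nor needed, are in the scene too. What is shaped like the bar_block but purple is not meant.

How it is judged:
At the end, for the whole second after the job is handed in: Each of the four blocks lies in the recess of its own outline: centre within 14 mm of the recess centre, underside less than 3.5 mm above the recess floor, tilted less than 0.09 rad, at rest (under 0.02 m/s). The jar lid and the sanding block are within 25 mm of where they started (horizontal distance between round_block and well_round below 0.014 m and z of round_block in the frame of well_round below 0.0075 m and angle between each of round_block, square_block, bar_block, cross_block's own z axis and vertical below 0.09 rad and linear speed of each of round_block, square_block, bar_block, cross_block below 0.02 m/s and horizontal distance between square_block and well_square below 0.014 m and z of square_block in the frame of well_square below 0.0075 m and horizontal distance between bar_block and well_bar below 0.014 m and z of bar_block in the frame of well_bar below 0.0075 m and horizontal distance between cross_block and well_cross below 0.014 m and z of cross_block in the frame of well_cross below 0.0075 m and distance of each of jar_lid, sanding_block from where it was at the start of the episode below 0.025 m); the robot touches nothing.
It fails at once if the jar lid or the sanding block is moved by more than 25 mm (distance of any of jar_lid, sanding_block from where it was at the start of the episode above 0.025 m).
It also fails if it takes over 109 s, if anything falls off the work surface, if the arm or the gripper's body presses on something with over 40 N, if the wrist force passes 120 N, or if a joint passes its speed limit or range.

## Robot

A 7-joint arm with a two-finger parallel gripper is mounted at the origin on the work surface. World frame = base frame: x ahead of the robot, y to its left, z up, the work surface at z = 0. Lengths are in m, angles in rad, forces in N, time in s.
With the tool pointing down it reaches from about 0.35 to 0.9 m from the base axis. Payload 8.1 kg.
Tool frame: the origin (TCP) lies where the fingers leave the gripper's body, on its centre line; the fingertips stand 66 mm ahead of it and the grasp point (between the pads) lies 47 mm ahead of it (bot.tip_reach is the distance from the TCP to the fingertips, in m); z points along the fingers, y is the line along which they close (so a half turn about z gives the same grasp; the last joint's range is limited). The gripper opens to 92 mm and grips with 3 to 60 N. Pads are 19 mm wide; open, the fingers measure 130 mm over their backs; the gripper's body (75 mm by 190 mm) begins 47 mm behind the grasp point.
Start: joints at [1.222, 0.434, 0.025, 1.573, -0.012, 1.134, -0.075], TCP at [0.152, -0.606, 0.292] pointing down, gripper open.
Joint ranges: [-2.62, 2.62], [-0.44, 2.09], [-1.27, 1.32], [0.08, 2.57], [-1.32, 4.46], [0.12, 2], [-2.74, 2.74]. Speed limits (rad/s): [2.22, 2.22, 3.01, 3.01, 3.14, 3.14, 3.14].

## Interface

Orientations are given as a 3x3 rotation matrix whose columns are the frame's x, y, z axes.
In Python, from station import bot, optics gives the robot as it stands.
- The arm moves only by the shell command python3 -m inch 'ROWS' [FORCE]. ROWS is a JSON object of lists of equal length, an entry for each row: "slide": the shift along the tool's x, y, z in m, a list of three; "angular": the turn, a rotation vector about the tool's x, y, z in rad, a list of three; "grip": the finger opening in m, from 0 to 0.0918. A call has 1 to 8 rows; each row shifts and turns the commanded pose from where the row before left it, along the tool's axes as they then stand; what a row does not reach is not made up. A row lasts 1/10 s, in which the tool goes at most 50 mm and 8.59 degrees, less where a joint would pass 70% of its speed; a pose out of reach is approached as far as the arm can. A call is refused whole if a number of a shift passes 0.05 or a number of a turn 0.15, either way. A call with a gripper value outside its range is refused whole. The fingers move at their own pace and stop on an object; FORCE is the grip in N (left out, the last holds). Time passes only in rows, so rows that do not move let the fingers close. It gives the time, the measured TCP pose, the force, the opening and the grip force at its end, in the units of the state.
- bot.state(): the state, without advancing time (a new reading comes with each control period).
- optics.camera(name): name is "scene" or "side" or "wrist"; returns the picture (420x560x3 uint8, blue, green, red); there is no depth.
- optics.calibration(name): a dict with "camera_matrix" (3x3 intrinsics, pixels), "k1" (the pictures are not rectified: a ray, as slopes to the right and down, at radius r is drawn at 1 + k1 r^2 times it, then the intrinsics apply), "extrinsics" (4x4, takes a point from world to camera coordinates). Camera axes: x right, y down, z forward; pixel columns grow to the right and rows downward; lengths in m; the calibration is good to about 2 mm. A picture is of the moment at which its call begins: read the wrist's pose just before it. calibration takes no time and is no camera call; for the wrist camera it gives the pose at the moment of the call.
- bot.job_done(): hands the job in; it is judged then, once.
The state is a dict: "t": time; "q": joint angles; "qd": joint speeds; "joint_torque": joint torques, N m; "tool_pos": TCP position; "ee_rot": TCP orientation; "wrist_force": force on the tool from outside, world axes, zero at the start; "torque": the same for the moment, N m; "width": opening from 0.0 (shut) to 1.0 (fully open); "grasp_force": force on a finger pad.
Only numpy, scipy, OpenCV 4.12 (cv2) and the standard library are available. Lean on these libraries where they do the work, as an engineer would, in place of code of your own. Each camera call takes 0.05 s, during which the arm holds its last target. There are 200 camera calls.

## Working session

There is one attempt and no reset: what is moved stays moved. The work goes in short steps, Python scripts to look and compute and a shell command to move; the robot and the scene stay as the last step left them, time stands still between calls to the robot, and variables do not carry over. Pictures are saved under pics/ and viewed, at most 14 in all, crops included, and the job is handed in when it is done.

```bash
ls; mkdir -p pics; python3 - <<'E'
from station import bot, optics
import cv2, numpy as np
for n in ("scene","side","wrist"):
    c=optics.calibration(n); im=optics.camera(n); cv2.imwrite(f"pics/{n}0.png",im)
    print(n,np.round(c["camera_matrix"],1).tolist(),c["k1"],np.round(c["extrinsics"],3).tolist())
s=bot.state();print(s["t"],s["tool_pos"],np.round(s["ee_rot"],3).tolist(),s["width"])
E
```

```text
pics
scene [[430.5, 0.0, 278.7], [0.0, 430.5, 203.7], [0.0, 0.0, 1.0]] -0.10692763792759925 [[-0.287, 0.958, 0.006, 0.153], [0.658, 0.202, -0.725, -0.37], [-0.696, -0.204, -0.689, 1.432], [0.0, 0.0, 0.0, 1.0]]
side [[438.3, 0.0, 278.6], [0.0, 438.3, 203.7], [0.0, 0.0, 1.0]] -0.07298529851635638 [[0.929, -0.37, -0.018, -0.567], [-0.275, -0.656, -0.703, 0.22], [0.248, 0.658, -0.711, 0.809], [0.0, 0.0, 0.0, 1.0]]
wrist [[347.0, 0.0, 272.1], [0.0, 347.0, 205.6], [0.0, 0.0, 1.0]] 0.02676408323244205 [[0.243, -0.97, -0.002, -0.623], [-0.923, -0.232, 0.308, -0.038], [-0.299, -0.073, -0.952, 0.392], [0.0, 0.0, 0.0, 1.0]]
0.15 [ 0.15195149 -0.6059517   0.29161666] [[0.97, 0.243, -0.0], [0.243, -0.97, 0.001], [-0.0, -0.001, -1.0]] 0.9995264519541929
```

View pics/scene0.png

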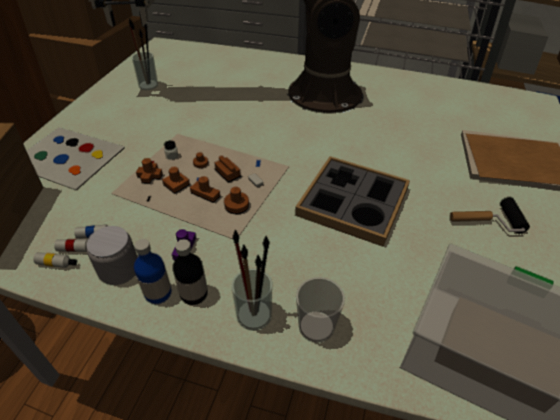

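View pics/side0.png

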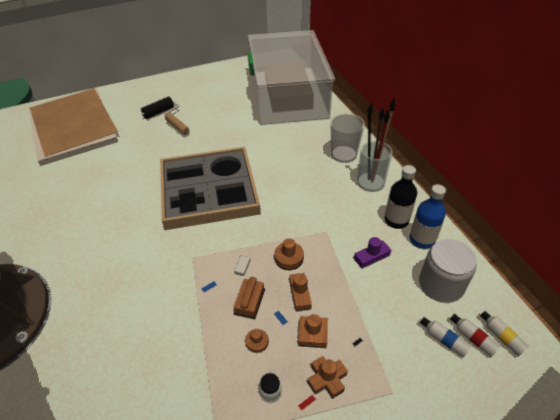

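Side view candidates: round (289,250), bar (300,290), square (314,328), cross (328,375). Look-alikes are the jar lid (257,338), sanding block (250,297), purple bar (373,250) and ink jar (270,383). The box is at (210,185). Next, a close crop.

```bash
cat > h.py <<'E'
from station import bot, optics
import cv2, numpy as np
def ray(c,px):
    """world origin and directions of pixels"""
    u=cv2.undistortPoints(np.float64(px).reshape(-1,1,2),c["camera_matrix"],np.array([c["k1"],0,0,0.])).reshape(-1,2)
    E=c["extrinsics"]; R,t=E[:3,:3],E[:3,3]
    return -R.T@t, np.c_[u,np.ones(len(u))]@R
def plane(c,px,z):
    o,d=ray(c,px); return o+d*((z-o[2])/d[:,2])[:,None]
def proj(c,P):
    E=c["extrinsics"]
    return cv2.projectPoints(np.float64(P).reshape(-1,1,3),cv2.Rodrigues(E[:3,:3])[0],E[:3,3],c["camera_matrix"],np.array([c["k1"],0,0,0.]))[0].reshape(-1,2)
def cross2(c1,p1,c2,p2):
    o1,d1=ray(c1,[p1]);o2,d2=ray(c2,[p2]);d1,d2=d1[0],d2[0]
    s=np.linalg.lstsq(np.c_[d1,-d2],o2-o1,rcond=None)[0]
    a,b=o1+s[0]*d1,o2+s[1]*d2
    return (a+b)/2,np.linalg.norm(a-b)
E
python3 - <<'E'
from h import *
a=cv2.imread("pics/side0.png"); b=cv2.imread("pics/scene0.png")
A=cv2.resize(a[225:420,190:400],None,fx=2.8,fy=2.8,interpolation=cv2.INTER_CUBIC)
cv2.imwrite("pics/c1.png",A)
B=cv2.resize(b[135:225,120:270],None,fx=3,fy=3,interpolation=cv2.INTER_CUBIC)
C=cv2.resize(a[140:235,150:270],None,fx=3,fy=3,interpolation=cv2.INTER_CUBIC)
o=np.zeros((290,800,3),np.uint8);o[:270,:440]=B[:270,:440];o[:285,440:800]=C[:285,:360];cv2.imwrite("pics/c2.png",o)
E
```

```text
(no output)
```

View pics/c1.png

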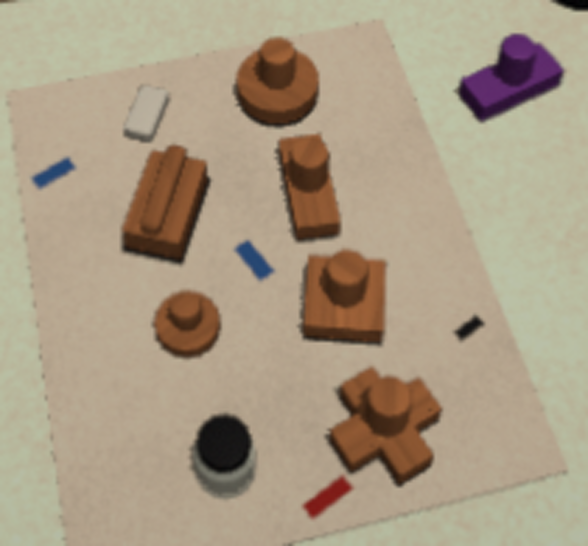

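View pics/c2.png

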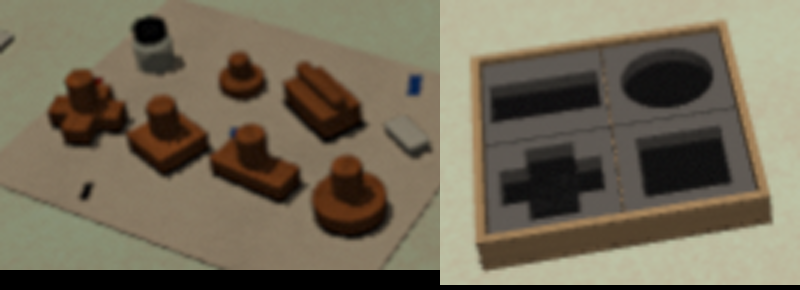

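The crops show the four blocks clearly apart, with the lid, sanding block and purple bar easy to tell from them. In the box, seen in the side view, bar is top left, round top right, cross bottom left and square bottom right. Next: coordinates.

```bash
python3 - <<'E'
from h import *
S,N=optics.calibration("side"),optics.calibration("scene")
f1=lambda p:(np.float64(p)+.5)/2.8-.5+[190,225]
f2=lambda p:(np.float64(p)+.5)/3-.5+[120,135]
f3=lambda p:(np.float64(p)+.5)/3-.5+[150,140]
np.set_printoptions(precision=4,suppress=True)
K={"round":((277,48),(347,164)),"bar":((310,150),(251,132)),"square":((347,264),(162,105)),"cross":((389,390),(79,76))}
for n,(a,b) in K.items():
    p,g=cross2(S,f1(a),N,f2(b)); print(n,p,"gap",round(g,4),"side@.054",plane(S,f1(a),.054)[0],"scene",plane(N,f2(b),.054)[0])
def ang(a,b,m=np.pi/2):
    d=b-a; return np.degrees(np.arctan2(d[1],d[0])),np.linalg.norm(d[:2])
def quad(n,pts,z,f):
    P=plane(S,f(pts),z); print(n,P.mean(0),[tuple(np.round(ang(P[i],P[(i+1)%4]),3)) for i in range(4)])
quad("bar",[(278,138),(320,134),(338,228),(295,232)],.022,f1)
quad("sq",[(308,257),(385,262),(384,334),(303,328)],.022,f1)
quad("cross arm1",[(331,433),(352,465),(440,408),(418,380)],.022,f1)
quad("cross arm2",[(399,473),(432,452),(375,370),(339,388)],.022,f1)
quad("box",[(32,58),(284,22),(328,193),(38,240)],.030,f3)
# recess masks
im=cv2.imread("pics/side0.png"); g=im[140:235,150:270].max(2)
m=(g<58).astype(np.uint8)
for c in cv2.findContours(m,cv2.RETR_EXTERNAL,cv2.CHAIN_APPROX_NONE)[0]:
    if cv2.contourArea(c)<150: continue
    P=plane(S,c.reshape(-1,2)+np.float64([150,140]),.025)
    r=cv2.minAreaRect(np.float32(P[:,:2]*1000)); print("recess",np.round(r[0],1),np.round(r[1],1),round(r[2],1))
E
```

```text
round [ 0.5978 -0.0868  0.0537] gap 0.0009 side@.054 [ 0.5979 -0.0875  0.054 ] scene [ 0.5977 -0.0864  0.054 ]
bar [ 0.5843 -0.1743  0.0533] gap 0.0018 side@.054 [ 0.5846 -0.1755  0.054 ] scene [ 0.5842 -0.1734  0.054 ]
square [ 0.5721 -0.2594  0.0518] gap 0.001 side@.054 [ 0.5718 -0.2609  0.054 ] scene [ 0.574  -0.2575  0.054 ]
cross [ 0.5599 -0.3429  0.0545] gap 0.0001 side@.054 [ 0.5601 -0.3428  0.054 ] scene [ 0.5593 -0.3434  0.054 ]
bar [ 0.5823 -0.1781  0.022 ] [(np.float64(-15.875), np.float64(0.029)), (np.float64(-105.024), np.float64(0.075)), (np.float64(163.647), np.float64(0.028)), (np.float64(75.821), np.float64(0.075))]
sq [ 0.5705 -0.2637  0.022 ] [(np.float64(-26.691), np.float64(0.049)), (np.float64(-116.63), np.float64(0.05)), (np.float64(152.95), np.float64(0.049)), (np.float64(62.909), np.float64(0.049))]
cross arm1 [ 0.5584 -0.3469  0.022 ] [(np.float64(-81.181), np.float64(0.022)), (np.float64(10.02), np.float64(0.063)), (np.float64(101.145), np.float64(0.021)), (np.float64(-170.915), np.float64(0.062))]
cross arm2 [ 0.5587 -0.3462  0.022 ] [(np.float64(9.071), np.float64(0.023)), (np.float64(98.437), np.float64(0.058)), (np.float64(-175.129), np.float64(0.025)), (np.float64(-80.063), np.float64(0.06))]
box [0.4996 0.1778 0.03  ] [(np.float64(-10.134), np.float64(0.212)), (np.float64(-99.596), np.float64(0.209)), (np.float64(170.236), np.float64(0.212)), (np.float64(80.363), np.float64(0.211))]
recess [441.5 136. ] [73.6 74.2] 31.8
recess [540.1 118.3] [63.9 65.3] 80.2
recess [458.8 233.9] [43.3 86.3] 80.0
recess [556.8 216.6] [67.8 72.8] 67.1
```

```bash
cat > to.py <<'E'
# remaining slide (tool axes as they stand, yaw turned last) and turn to a target x y z yawdeg
import sys; from h import *
from scipy.spatial.transform import Rotation as R
x,y,z,w=map(float,sys.argv[1:]); s=bot.state(); M=np.array(s["ee_rot"])
c,n=np.cos(np.radians(w)),np.sin(np.radians(w)); T=np.array([[c,n,0],[n,-c,0],[0,0,-1.]])
d=np.array([x,y,z])-s["tool_pos"]
print("slide",np.round(M.T@d,4),"turn",np.round(R.from_matrix(M.T@T).as_rotvec(),3),"slide in target axes",np.round(T.T@d,4))
print("t",round(s["t"],2),"pos",np.round(s["tool_pos"],4),"F",np.round(s["wrist_force"],1),"w",round(s["width"]*91.8,1),"g",round(s["grasp_force"],1),"q7",round(s["q"][6],2))
E
python3 to.py .560 -.343 .18 0
python3 - <<'E'
from h import *
S=optics.calibration("side");f=lambda p:(np.float64(p)+.5)/2.8-.5+[190,225]
print("bottle,jar base, lid, sander",plane(S,[(398,222),(270,393)],0).round(3).tolist(),plane(S,f([(185,305)]),.036).round(3),plane(S,f([(165,190)]),.041).round(3))
E
```

```text
slide [ 0.4598 -0.1557  0.1117] turn [-0.001  0.     0.246] slide in target axes [ 0.408  -0.263   0.1116]
t 0.15 pos [ 0.152  -0.606   0.2916] F [-0.6 -0.8  0.3] w 91.8 g 0.0 q7 -0.08
bottle,jar base, lid, sander [[0.861, -0.087, 0.0], [0.464, -0.331, 0.0]] [[ 0.474 -0.24   0.036]] [[ 0.489 -0.16   0.041]]
```

```bash
python3 -m inch '{"slide":[[0,0,0],[0,0,0],[0.034,-0.022,0],[0.034,-0.022,0],[0.034,-0.022,0],[0.034,-0.022,0],[0.034,-0.022,0],[0.034,-0.022,0]],"angular":[[0,0,0.123],[0,0,0.123],[0,0,0],[0,0,0],[0,0,0],[0,0,0],[0,0,0],[0,0,0]],"grip":[0.05,0.05,0.05,0.05,0.05,0.05,0.05,0.05]}' 40; python3 to.py .560 -.343 .18 0
```

```text
t: 0.95
tool_pos: [0.3572, -0.4731, 0.2921]
ee_rot: [[1.0, -0.0, -0.0], [-0.0, -1.0, 0.0], [-0.0, -0.0, -1.0]]
wrist_force: [-0.2, -0.4, 0.1]
width: 0.545
grasp_force: 0.0
slide [ 0.2028 -0.1302  0.112 ] turn [-0.  0. -0.] slide in target axes [ 0.2028 -0.1301  0.1121]
t 0.95 pos [ 0.3572 -0.4731  0.2921] F [-0.2 -0.4  0.1] w 50.0 g 0.0 q7 -0.73
```

```bash
python3 -m inch '{"slide":[[0.0338,-0.0217,0.0187],[0.0338,-0.0217,0.0187],[0.0338,-0.0217,0.0187],[0.0338,-0.0217,0.0187],[0.0338,-0.0217,0.0187],[0.0338,-0.0217,0.0187],[0,0,0]],"angular":[[0,0,0],[0,0,0],[0,0,0],[0,0,0],[0,0,0],[0,0,0],[0,0,0]],"grip":[0.05,0.05,0.05,0.05,0.05,0.05,0.05]}' 40; python3 to.py .560 -.343 .092 0
python3 - <<'E'
from h import *
c=optics.calibration("wrist");im=optics.camera("wrist")
s=bot.state();p=s["tool_pos"]
for q in proj(c,[[p[0],p[1],.054],[.56,-.343,.054],[.5735,-.2595,.054]]): cv2.drawMarker(im,tuple(int(round(v)) for v in q),(0,255,0),0,12,1)
cv2.imwrite("pics/w1.png",im)
E
```

```text
t: 1.65
tool_pos: [0.5631, -0.3373, 0.1767]
ee_rot: [[1.0, 0.008, -0.001], [0.008, -1.0, 0.006], [-0.001, -0.006, -1.0]]
wrist_force: [0.3, -0.0, -0.1]
width: 0.543
grasp_force: 0.0
slide [-0.0031  0.0062  0.0847] turn [-0.006  0.001  0.008] slide in target axes [-0.0031  0.0057  0.0847]
t 1.65 pos [ 0.5631 -0.3373  0.1767] F [ 0.3 -0.  -0.1] w 49.9 g 0.0 q7 -1.12
```

View pics/w1.png

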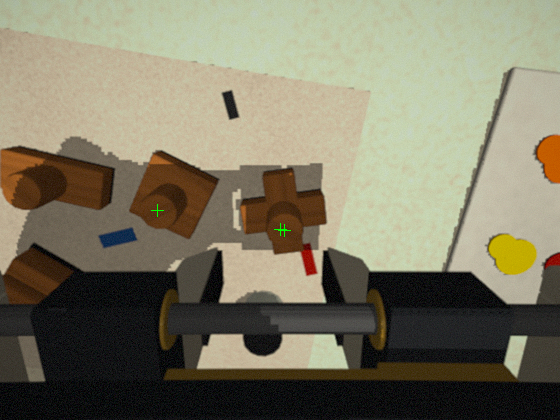

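The wrist view shows the cross knob top at (283,228) and the square one at (157,210), both on the predicted marks. Descending on the cross.

```bash
python3 to.py .560 -.343 .092 0; python3 -m inch '{"slide":[[0,0,0.02],[0,0,0.02],[0,0,0.02],[0,0,0.018],[0,0,0.005],[0,0,0]],"angular":[[0,0,0],[0,0,0],[0,0,0],[0,0,0],[0,0,0],[0,0,0]],"grip":[0.05,0.05,0.05,0.05,0.05,0.05]}' 40; python3 to.py .560 -.343 .092 0
```

```text
slide [-0.0007  0.0029  0.0859] turn [-0.003  0.002  0.005] slide in target axes [-0.0009  0.0026  0.0859]
t 1.7 pos [ 0.5609 -0.3404  0.1779] F [-1.1  0.6  0.4] w 49.9 g 0.0 q7 -1.12
t: 2.3
tool_pos: [0.5579, -0.3449, 0.0967]
ee_rot: [[1.0, -0.001, -0.001], [-0.001, -1.0, 0.0], [-0.001, -0.0, -1.0]]
wrist_force: [0.7, 0.6, -0.7]
width: 0.543
grasp_force: 0.0
slide [ 0.0021 -0.0019  0.0047] turn [-0.     0.001 -0.001] slide in target axes [ 0.0021 -0.0019  0.0047]
t 2.3 pos [ 0.5579 -0.3449  0.0967] F [ 0.7  0.6 -0.7] w 49.8 g 0.0 q7 -1.12
```

```bash
python3 -m inch '{"slide":[[0.002,-0.002,0.004],[0,0,0],[0,0,0],[0,0,0],[0,0,0],[0,0,0],[0,0,0],[0,0,0]],"angular":[[0,0,0],[0,0,0],[0,0,0],[0,0,0],[0,0,0],[0,0,0],[0,0,0],[0,0,0]],"grip":[0.05,0.05,0.015,0.015,0.015,0.015,0.015,0.015]}' 40; python3 to.py .560 -.343 .092 0
```

```text
t: 3.1
tool_pos: [0.561, -0.3423, 0.0933]
ee_rot: [[1.0, -0.0, 0.0], [-0.0, -1.0, -0.0], [0.0, 0.0, -1.0]]
wrist_force: [-1.3, -0.5, 3.6]
width: 0.27
grasp_force: 40.0
slide [-0.001   0.0007  0.0013] turn [ 0. -0. -0.] slide in target axes [-0.001   0.0007  0.0013]
t 3.1 pos [ 0.561  -0.3423  0.0933] F [-1.3 -0.5  3.6] w 24.8 g 40.0 q7 -1.13
```

```bash
python3 -m inch '{"slide":[[0,0,-0.02],[0,0,-0.04],[0,-0.01,-0.035],[-0.008,-0.03,0],[-0.01,-0.04,0],[-0.01,-0.04,0],[-0.01,-0.04,0],[-0.01,-0.04,0]],"angular":[[0,0,0],[0,0,0],[0,0,0],[0,0,0],[0,0,0],[0,0,0],[0,0,0],[0,0,0]],"grip":[0.015,0.015,0.015,0.015,0.015,0.015,0.015,0.015]}' 40; python3 to.py .4415 .1366 .17 0
```

```text
t: 3.9
tool_pos: [0.5123, -0.1406, 0.188]
ee_rot: [[1.0, -0.0, -0.0], [-0.0, -1.0, 0.0], [-0.0, -0.0, -1.0]]
wrist_force: [0.6, 0.2, -1.4]
width: 0.277
grasp_force: 40.0
slide [-0.0709 -0.2771  0.018 ] turn [-0.  0. -0.] slide in target axes [-0.0708 -0.2772  0.018 ]
t 3.9 pos [ 0.5123 -0.1406  0.188 ] F [ 0.6  0.2 -1.4] w 25.4 g 40.0 q7 -1.44
```

```bash
python3 -m inch '{"slide":[[-0.01,-0.04,0],[-0.01,-0.04,0],[-0.01,-0.04,0],[-0.01,-0.04,0],[-0.01,-0.04,0],[-0.01,-0.04,0],[-0.006,-0.02,0],[0,0,0]],"angular":[[0,0,0],[0,0,0],[0,0,0],[0,0,0],[0,0,0],[0,0,0],[0,0,0],[0,0,0]],"grip":[0.015,0.015,0.015,0.015,0.015,0.015,0.015,0.015]}' 40; python3 to.py .4415 .1366 .17 -19.5
```

```text
t: 4.7
tool_pos: [0.446, 0.1214, 0.1881]
ee_rot: [[1.0, 0.005, -0.0], [0.005, -1.0, 0.001], [-0.0, -0.001, -1.0]]
wrist_force: [-0.3, -0.2, -0.0]
width: 0.275
grasp_force: 40.0
slide [-0.0044 -0.0152  0.0181] turn [-0.001  0.     0.346] slide in target axes [-0.0093 -0.0128  0.0181]
t 4.7 pos [0.446  0.1214 0.1881] F [-0.3 -0.2 -0. ] w 25.3 g 40.0 q7 -2.02
```

```bash
python3 -m inch '{"slide":[[-0.0044,-0.0152,0],[0,0,0],[0,0,0],[0,0,0.018],[0,0,0],[0,0,0]],"angular":[[0,0,0.113],[0,0,0.113],[0,0,0.113],[0,0,0],[0,0,0],[0,0,0]],"grip":[0.015,0.015,0.015,0.015,0.015,0.015]}' 40; python3 to.py .4415 .1366 .102 -19.5
python3 - <<'E'
from h import *
cv2.imwrite("pics/w2.png",optics.camera("wrist"))
E
```

```text
t: 5.3
tool_pos: [0.4426, 0.1324, 0.17]
ee_rot: [[0.943, -0.333, -0.001], [-0.333, -0.943, -0.001], [-0.001, 0.001, -1.0]]
wrist_force: [0.5, 0.3, -0.6]
width: 0.274
grasp_force: 40.0
slide [-0.0024 -0.0037  0.068 ] turn [0.001 0.001 0.001] slide in target axes [-0.0024 -0.0036  0.068 ]
t 5.3 pos [0.4426 0.1324 0.17  ] F [ 0.5  0.3 -0.6] w 25.2 g 40.0 q7 -2.36
```

View pics/w2.png

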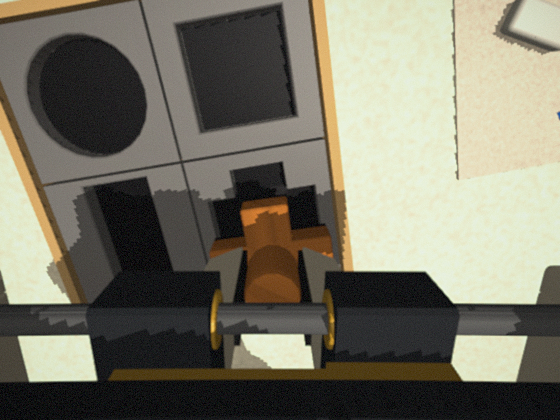

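The wrist view shows the cross turned parallel to the box grid (both about -10° in the image). The grid crossing is at (183,163). I'll check it against the computed box centre.

```bash
python3 to.py .4415 .1366 .103 -19.5; python3 - <<'E'
from h import *
c=optics.calibration("wrist")
print(plane(c,[(183,163),(325,138),(142,0),(244,67),(90,95)],.025).round(4).tolist())
E
```

```text
slide [-0.0026 -0.0034  0.0673] turn [0.    0.    0.001] slide in target axes [-0.0026 -0.0033  0.0673]
t 5.35 pos [0.4428 0.1326 0.1703] F [ 0.4 -0.6 -0.9] w 25.0 g 40.0 q7 -2.36
[[0.4992, 0.1795, 0.025], [0.4829, 0.082, 0.025], [0.5972, 0.1621, 0.025], [0.5427, 0.1178, 0.025], [0.5596, 0.2178, 0.025]]
```

```bash
python3 -m inch '{"slide":[[-0.0028,-0.004,0.01],[0,0,0.02],[0,0,0.02],[0,0,0.008],[0,0,0.004],[0,0,0.004],[0,0,0]],"angular":[[0,0,0],[0,0,0],[0,0,0],[0,0,0],[0,0,0],[0,0,0],[0,0,0]],"grip":[0.015,0.015,0.015,0.015,0.015,0.015,0.015]}' 40; python3 to.py .4415 .1374 .102 -19.5
```

```text
t: 6.05
tool_pos: [0.4415, 0.1379, 0.1041]
ee_rot: [[0.943, -0.333, 0.0], [-0.333, -0.943, 0.0], [0.0, -0.0, -1.0]]
wrist_force: [0.7, -0.3, -0.4]
width: 0.274
grasp_force: 40.0
slide [0.0001 0.0005 0.0021] turn [-0.    -0.     0.001] slide in target axes [0.0001 0.0005 0.0021]
t 6.05 pos [0.4415 0.1379 0.1041] F [ 0.7 -0.3 -0.4] w 25.1 g 40.0 q7 -2.39
```

Down 2 mm more, release, then rise (turning back to yaw 0 afterwards).

```bash
python3 -m inch '{"slide":[[0,0,0.002],[0,0,0],[0,0,0],[0,0,0],[0,0,0],[0,0,-0.03],[0,0,-0.04],[0,0,0]],"angular":[[0,0,0],[0,0,0],[0,0,0],[0,0,0],[0,0,0],[0,0,0],[0,0,0],[0,0,-0.11]],"grip":[0.015,0.015,0.05,0.05,0.05,0.05,0.05,0.05]}' 40; python3 to.py .573 -.2595 .17 0
python3 - <<'E'
from h import *
a=optics.camera("side"); cv2.imwrite("pics/s1.png",cv2.resize(a[130:240,140:280],None,fx=4,fy=4,interpolation=cv2.INTER_CUBIC))
E
```

```text
t: 6.85
tool_pos: [0.4435, 0.1387, 0.1761]
ee_rot: [[0.974, -0.227, 0.006], [-0.227, -0.974, 0.002], [0.006, -0.004, -1.0]]
wrist_force: [0.0, 0.7, -0.5]
width: 0.547
grasp_force: 0.0
slide [0.2164 0.3585 0.0059] turn [-0.003 -0.006 -0.229] slide in target axes [0.1295 0.3982 0.0061]
t 6.85 pos [0.4435 0.1387 0.1761] F [ 0.   0.7 -0.5] w 50.2 g 0.0 q7 -2.28
```

View pics/s1.png

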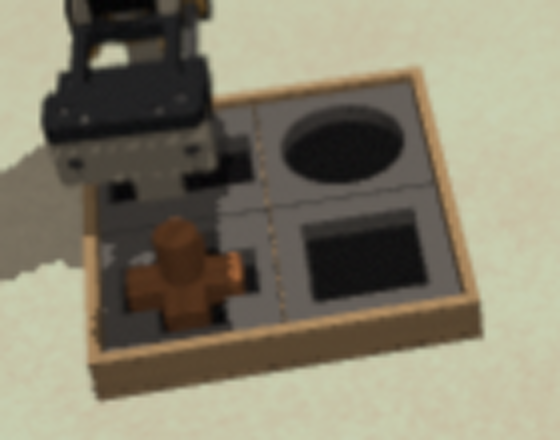

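The cross sits in its recess at (180,275) in the crop, square to the walls. Next the square.

```bash
python3 -m inch '{"slide":[[0,0,0],[0,0,0],[0.0118,0.0362,0],[0.0118,0.0362,0],[0.0118,0.0362,0],[0.0118,0.0362,0],[0.0118,0.0362,0],[0.0118,0.0362,0]],"angular":[[0,0,-0.115],[0,0,-0.115],[0,0,0],[0,0,0],[0,0,0],[0,0,0],[0,0,0],[0,0,0]],"grip":[0.05,0.05,0.05,0.05,0.05,0.05,0.05,0.05]}' 40 >/dev/null; python3 to.py .573 -.2595 .17 0
```

```text
slide [0.061  0.1785 0.0013] turn [-0.     0.001 -0.001] slide in target axes [0.0608 0.1786 0.0014]
t 7.7 pos [ 0.5122 -0.0809  0.1714] F [ 0.3  0.  -0. ] w 50.1 g 0.0 q7 -1.58
```

```bash
python3 -m inch '{"slide":[[0.0118,0.0362,0],[0.0118,0.0362,0],[0.0118,0.0362,0],[0.0118,0.0362,0],[0.0118,0.0362,0],[0,0,0],[0,0,0]],"angular":[[0,0,0],[0,0,0],[0,0,0],[0,0,0],[0,0,0],[0,0,0],[0,0,0]],"grip":[0.05,0.05,0.05,0.05,0.05,0.05,0.05]}' 40 >/dev/null; python3 to.py .573 -.2595 .092 0
```

```text
slide [ 0.0023 -0.0016  0.0789] turn [-0.     0.002 -0.003] slide in target axes [ 0.0022 -0.0016  0.0789]
t 8.4 pos [ 0.5708 -0.2611  0.1709] F [ 0.8  0.5 -0.9] w 50.2 g 0.0 q7 -1.27
```

```bash
python3 -m inch '{"slide":[[0.001,-0.001,0.02],[0,0,0.02],[0,0,0.02],[0,0,0.014],[0,0,0.004],[0,0,0],[0,0,0]],"angular":[[0,0,0],[0,0,0],[0,0,0],[0,0,0],[0,0,0],[0,0,0],[0,0,0]],"grip":[0.05,0.05,0.05,0.05,0.05,0.05,0.05]}' 40 >/dev/null; python3 to.py .573 -.2595 .092 0
```

```text
slide [0.0001 0.0003 0.0028] turn [ 0.    -0.001  0.001] slide in target axes [0.0001 0.0003 0.0028]
t 9.1 pos [ 0.5729 -0.2592  0.0948] F [ 0.4  0.6 -0.1] w 49.7 g 0.0 q7 -1.28
```

```bash
python3 -m inch '{"slide":[[0,0,0],[0,0,0],[0,0,0],[0,0,0],[0,0,0],[0,0,0],[0,0,-0.02],[0,0,-0.04]],"angular":[[0,0,0],[0,0,0],[0,0,0],[0,0,0],[0,0,0],[0,0,0],[0,0,0],[0,0,0]],"grip":[0.015,0.015,0.015,0.015,0.015,0.015,0.015,0.015]}' 40 ; python3 to.py .5405 .120 .18 0
```

```text
t: 9.9
tool_pos: [0.5704, -0.2585, 0.1514]
ee_rot: [[1.0, 0.001, -0.006], [0.001, -1.0, 0.002], [-0.006, -0.002, -1.0]]
wrist_force: [0.2, -0.7, -0.7]
width: 0.272
grasp_force: 40.0
slide [-0.0297 -0.3786 -0.0274] turn [-0.002  0.006  0.001] slide in target axes [-0.0299 -0.3785 -0.0286]
t 9.9 pos [ 0.5704 -0.2585  0.1514] F [ 0.2 -0.7 -0.7] w 25.0 g 40.0 q7 -1.27
```

```bash
python3 -m inch '{"slide":[[0,-0.01,-0.03],[-0.003,-0.038,0],[-0.003,-0.038,0],[-0.003,-0.038,0],[-0.003,-0.038,0],[-0.003,-0.038,0],[-0.003,-0.038,0],[-0.003,-0.038,0]],"angular":[[0,0,0],[0,0,0],[0,0,0],[0,0,0],[0,0,0],[0,0,0],[0,0,0],[0,0,0]],"grip":[0.015,0.015,0.015,0.015,0.015,0.015,0.015,0.015]}' 40 >/dev/null; python3 to.py .5405 .120 .18 0
```

```text
slide [-0.0102 -0.1018  0.0039] turn [-0.     0.     0.001] slide in target axes [-0.0102 -0.1018  0.0039]
t 10.7 pos [0.5507 0.0182 0.1839] F [ 0.2 -0.2 -0.9] w 25.0 g 40.0 q7 -1.76
```

```bash
python3 -m inch '{"slide":[[-0.005,-0.038,0],[-0.005,-0.038,0],[-0.001,-0.024,0],[0,0,0],[0,0,0],[0,0,0],[0,0,0]],"angular":[[0,0,0],[0,0,0],[0,0,0],[0,0,-0.098],[0,0,-0.098],[0,0,-0.098],[0,0,0]],"grip":[0.015,0.015,0.015,0.015,0.015,0.015,0.015]}' 40 >/dev/null; python3 to.py .5405 .120 .1035 16.8
```

```text
slide [ 0.0016 -0.0031  0.0802] turn [-0.     0.001  0.003] slide in target axes [ 0.0015 -0.0031  0.0802]
t 11.4 pos [0.5399 0.1166 0.1837] F [ 0.1  0.1 -0.1] w 24.9 g 40.0 q7 -1.69
```

```bash
python3 -m inch '{"slide":[[0.0015,-0.003,0.015],[0,0,0.02],[0,0,0.02],[0,0,0.012],[0,0,0.006],[0,0,0.004],[0,0,0],[0,0,0]],"angular":[[0,0,0],[0,0,0],[0,0,0],[0,0,0],[0,0,0],[0,0,0],[0,0,0],[0,0,0]],"grip":[0.015,0.015,0.015,0.015,0.015,0.015,0.015,0.015]}' 40|grep force; python3 to.py .5405 .120 .1035 16.8
```

```text
wrist_force: [0.5, -0.0, -0.7]
grasp_force: 40.0
slide [-0.0006 -0.0001  0.0041] turn [ 0.    -0.001  0.001] slide in target axes [-0.0006 -0.0001  0.0041]
t 12.2 pos [0.5411 0.1201 0.1076] F [ 0.5 -0.  -0.7] w 25.0 g 40.0 q7 -1.73
```

```bash
python3 -m inch '{"slide":[[0,0,0.004],[0,0,0],[0,0,0],[0,0,0],[0,0,0],[0,0,-0.03],[0,0,-0.04],[0,0,0]],"angular":[[0,0,0],[0,0,0],[0,0,0],[0,0,0],[0,0,0],[0,0,0],[0,0,0],[0,0,0.1]],"grip":[0.015,0.015,0.05,0.05,0.05,0.05,0.05,0.05]}' 40 |grep force; python3 to.py .584 -.1745 .175 0
```

```text
wrist_force: [0.0, 0.8, -0.6]
grasp_force: 0.0
slide [-0.0168  0.2976  0.0021] turn [-0.002 -0.007  0.194] slide in target axes [0.0409 0.2953 0.0026]
t 13.0 pos [0.5431 0.1208 0.1776] F [ 0.   0.8 -0.6] w 49.7 g 0.0 q7 -1.79
```

```bash
python3 -m inch '{"slide":[[0,0,0],[0,0,0],[0.0055,0.039,0],[0.0055,0.039,0],[0.0055,0.039,0],[0.0055,0.039,0],[0.0055,0.039,0],[0.0055,0.039,0]],"angular":[[0,0,0.097],[0,0,0.097],[0,0,0],[0,0,0],[0,0,0],[0,0,0],[0,0,0],[0,0,0]],"grip":[0.05,0.05,0.05,0.05,0.05,0.05,0.05,0.05]}' 40 >/dev/null; python3 to.py .584 -.1745 .175 0
```

```text
slide [ 0.0101  0.0589 -0.002 ] turn [-0.     0.     0.001] slide in target axes [ 0.0102  0.0589 -0.002 ]
t 13.8 pos [ 0.5738 -0.1156  0.173 ] F [ 0.7 -0.2 -0. ] w 50.1 g 0.0 q7 -1.52
```

```bash
python3 -m inch '{"slide":[[0.005,0.035,0],[0.003,0.025,0],[0,0,0],[0,0,0.02],[0,0,0.02],[0,0,0.02],[0,0,0],[0,0,0]],"angular":[[0,0,0],[0,0,0],[0,0,0],[0,0,0],[0,0,0],[0,0,0],[0,0,0],[0,0,0]],"grip":[0.05,0.05,0.05,0.05,0.05,0.05,0.05,0.05]}' 40 >/dev/null; python3 to.py .584 -.1745 .094 0
```

```text
slide [0.0021 0.0013 0.0192] turn [-0.     0.001  0.001] slide in target axes [0.0021 0.0013 0.0192]
t 14.6 pos [ 0.5819 -0.1732  0.1132] F [ 0.4  0.2 -0.2] w 49.8 g 0.0 q7 -1.43
```

```bash
python3 -m inch '{"slide":[[0.002,0.001,0.012],[0,0,0.007],[0,0,0],[0,0,0],[0,0,0],[0,0,0],[0,0,0],[0,0,0]],"angular":[[0,0,0],[0,0,0],[0,0,0],[0,0,0],[0,0,0],[0,0,0],[0,0,0],[0,0,0]],"grip":[0.05,0.05,0.05,0.05,0.015,0.015,0.015,0.015]}' 40 >/dev/null; python3 to.py .584 -.1745 .094 0
```

```text
slide [-0.0001 -0.0006  0.0002] turn [ 0.    -0.     0.001] slide in target axes [-0.0001 -0.0006  0.0002]
t 15.4 pos [ 0.5841 -0.1751  0.0942] F [-0.4  0.3  0.5] w 25.0 g 40.0 q7 -1.43
```

```bash
python3 -m inch '{"slide":[[0,0,0],[0,0,-0.02],[0,0,-0.04],[0,-0.01,-0.03],[-0.012,-0.038,0],[-0.012,-0.038,0],[-0.012,-0.038,0],[-0.012,-0.038,0]],"angular":[[0,0,0],[0,0,0],[0,0,0],[0,0,0],[0,0,0],[0,0,0],[0,0,0],[0,0,0]],"grip":[0.015,0.015,0.015,0.015,0.015,0.015,0.015,0.015]}' 40 |grep force; python3 to.py .459 .236 .18 0
```

```text
wrist_force: [0.5, 0.6, -0.3]
grasp_force: 40.0
slide [-0.0759 -0.2477  0.0041] turn [-0. -0.  0.] slide in target axes [-0.0761 -0.2477  0.0041]
t 16.2 pos [ 0.5351 -0.0117  0.1841] F [ 0.5  0.6 -0.3] w 25.0 g 40.0 q7 -1.71
```

```bash
python3 -m inch '{"slide":[[-0.0109,-0.0354,0],[-0.0109,-0.0354,0],[-0.0109,-0.0354,0],[-0.0109,-0.0354,0],[-0.0109,-0.0354,0],[-0.0109,-0.0354,0],[-0.0109,-0.0354,0],[0,0,0]],"angular":[[0,0,0],[0,0,0],[0,0,0],[0,0,0],[0,0,0],[0,0,0],[0,0,0],[0,0,-0.1]],"grip":[0.015,0.015,0.015,0.015,0.015,0.015,0.015,0.015]}' 40 |grep force; python3 to.py .459 .236 .18 94.6
```

```text
wrist_force: [-0.3, -0.2, -1.3]
grasp_force: 40.0
slide [0.0015 0.0051 0.0043] turn [-0.003 -0.002 -1.542] slide in target axes [-0.005   0.0017  0.0043]
t 17.0 pos [0.4569 0.2408 0.1843] F [-0.3 -0.2 -1.3] w 25.2 g 40.0 q7 -2.15
```

```bash
python3 -m inch '{"slide":[[0,0,0],[0,0,0],[0,0,0],[0,0,0],[0,0,0],[0,0,0],[0,0,0],[0,0,0]],"angular":[[0,0,-0.14],[0,0,-0.14],[0,0,-0.14],[0,0,-0.14],[0,0,-0.14],[0,0,-0.14],[0,0,-0.14],[0,0,-0.14]],"grip":[0.015,0.015,0.015,0.015,0.015,0.015,0.015,0.015]}' 40 |grep force; python3 to.py .459 .236 .18 94.6
```

```text
wrist_force: [0.4, -0.2, -0.8]
grasp_force: 40.0
slide [ 0.0013 -0.0008  0.004 ] turn [-0.     0.    -0.425] slide in target axes [ 0.0015 -0.0002  0.004 ]
t 17.8 pos [0.4593 0.2346 0.184 ] F [ 0.4 -0.2 -0.8] w 25.2 g 40.0 q7 -1.17
```

```bash
python3 -m inch '{"slide":[[0,0,0],[0,0,0],[0,0,0],[0,0,0.02],[0,0,0],[0,0,0]],"angular":[[0,0,-0.14],[0,0,-0.14],[0,0,-0.14],[0,0,0],[0,0,0],[0,0,0]],"grip":[0.015,0.015,0.015,0.015,0.015,0.015]}' 40 |grep force; python3 to.py .459 .236 .1032 94.6
python3 - <<'E'
from h import *
cv2.imwrite("pics/w3.png",optics.camera("wrist"))
E
```

```text
wrist_force: [-0.4, 0.4, -0.4]
grasp_force: 40.0
slide [0.0016 0.0001 0.0607] turn [-0.001  0.001 -0.011] slide in target axes [0.0015 0.     0.0607]
t 18.4 pos [0.4591 0.2345 0.1639] F [-0.4  0.4 -0.4] w 25.1 g 40.0 q7 -0.84
```

View pics/w3.png

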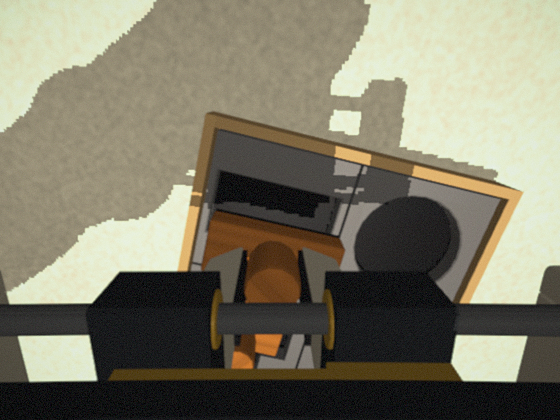

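The wrist view shows the bar in hand at (275,235), within about 2° of the bar recess edge at (218,172)-(338,205). Lowering.

```bash
python3 -m inch '{"slide":[[0.0015,0,0.01],[0,0,0.02],[0,0,0.015],[0,0,0.007],[0,0,0.004],[0,0,0.004],[0,0,0],[0,0,0]],"angular":[[0,0,0],[0,0,0],[0,0,0],[0,0,0],[0,0,0],[0,0,0],[0,0,0],[0,0,0]],"grip":[0.015,0.015,0.015,0.015,0.015,0.015,0.015,0.015]}' 40|grep force; python3 to.py .459 .236 .1032 94.6
```

```text
wrist_force: [-0.5, -1.0, -0.2]
grasp_force: 40.0
slide [-0.0003 -0.0005  0.0012] turn [ 0.001 -0.    -0.01 ] slide in target axes [-0.0003 -0.0005  0.0012]
t 19.25 pos [0.4595 0.2364 0.1044] F [-0.5 -1.  -0.2] w 25.4 g 40.0 q7 -0.91
```

```bash
python3 -m inch '{"slide":[[0,0,0.0012],[0,0,0],[0,0,0],[0,0,0],[0,0,0],[0,0,-0.03],[0,0,-0.04],[0,0,0]],"angular":[[0,0,0],[0,0,0],[0,0,0],[0,0,0],[0,0,0],[0,0,0],[0,0,0],[0,0,0]],"grip":[0.015,0.015,0.05,0.05,0.05,0.05,0.05,0.05]}' 40 |grep force; python3 to.py .598 -.087 .175 95
```

```text
wrist_force: [0.4, 0.2, 0.1]
grasp_force: 0.0
slide [-0.3337  0.1139  0.0017] turn [ 0.006 -0.003 -0.017] slide in target axes [-0.3356  0.1081  0.002 ]
t 20.05 pos [0.461  0.2379 0.177 ] F [0.4 0.2 0.1] w 50.0 g 0.0 q7 -0.83
```

```bash
python3 -m inch '{"slide":[[-0.037,0.0127,0],[-0.037,0.0127,0],[-0.037,0.0127,0],[-0.037,0.0127,0],[-0.037,0.0127,0],[-0.037,0.0127,0],[-0.037,0.0127,0],[-0.037,0.0127,0]],"angular":[[0,0,0],[0,0,0],[0,0,0],[0,0,0],[0,0,0],[0,0,0],[0,0,0],[0,0,0]],"grip":[0.05,0.05,0.05,0.05,0.05,0.05,0.05,0.05]}' 40 |grep force; python3 to.py .598 -.087 .175 94
```

```text
wrist_force: [-0.3, -0.1, 0.2]
grasp_force: 0.0
slide [-0.0344  0.0141 -0.0026] turn [-0.  0.  0.] slide in target axes [-0.0344  0.0141 -0.0026]
t 20.85 pos [ 0.5815 -0.0537  0.1724] F [-0.3 -0.1  0.2] w 50.2 g 0.0 q7 -0.23
```

```bash
python3 -m inch '{"slide":[[-0.037,0.0127,0],[0,0,0],[0,0,0],[0,0,0]],"angular":[[0,0,0],[0,0,0],[0,0,0],[0,0,0]],"grip":[0.05,0.05,0.05,0.05]}' 40 |grep force; python3 to.py .598 -.087 .094 94
```

```text
wrist_force: [0.1, 1.0, 0.2]
grasp_force: 0.0
slide [-0.0005  0.0019  0.0785] turn [-0.001 -0.001  0.001] slide in target axes [-0.0005  0.0019  0.0785]
t 21.25 pos [ 0.5961 -0.0867  0.1725] F [0.1 1.  0.2] w 50.2 g 0.0 q7 -0.17
```

```bash
python3 -m inch '{"slide":[[0,0.001,0.02],[0,0,0.02],[0,0,0.02],[0,0,0.012],[0,0,0.005],[0,0,0],[0,0,0]],"angular":[[0,0,0],[0,0,0],[0,0,0],[0,0,0],[0,0,0],[0,0,0],[0,0,0]],"grip":[0.05,0.05,0.05,0.05,0.05,0.05,0.05]}' 40 |grep force; python3 to.py .598 -.087 .094 94
```

```text
wrist_force: [0.0, 0.3, 1.2]
grasp_force: 0.0
slide [0.0006 0.0001 0.0026] turn [0.001 0.    0.001] slide in target axes [0.0006 0.0001 0.0026]
t 21.95 pos [ 0.598  -0.0876  0.0966] F [0.  0.3 1.2] w 50.2 g 0.0 q7 -0.23
```

```bash
python3 -m inch '{"slide":[[0,0,0],[0,0,0],[0,0,0],[0,0,0],[0,0,0],[0,0,0]],"angular":[[0,0,0],[0,0,0],[0,0,0],[0,0,0],[0,0,0],[0,0,0]],"grip":[0.015,0.015,0.015,0.015,0.015,0.015]}' 40 |grep force; python3 to.py .558 .2185 .19 94
```

```text
wrist_force: [-0.1, -0.2, 3.9]
grasp_force: 40.0
slide [ 0.3085 -0.0182 -0.094 ] turn [ 0.  0. -0.] slide in target axes [ 0.3085 -0.0182 -0.0939]
t 22.55 pos [ 0.5977 -0.088   0.0961] F [-0.1 -0.2  3.9] w 25.2 g 40.0 q7 -0.23
```

```bash
python3 -m inch '{"slide":[[0,0,-0.03],[0,0,-0.04],[0.01,0,-0.02],[0.0385,-0.0026,0],[0.0385,-0.0026,0],[0.0385,-0.0026,0],[0.0385,-0.0026,0],[0.0385,-0.0026,0]],"angular":[[0,0,0],[0,0,0],[0,0,0],[0,0,0],[0,0,0],[0,0,0],[0,0,0],[0,0,0]],"grip":[0.015,0.015,0.015,0.015,0.015,0.015,0.015,0.015]}' 40 |grep force; python3 to.py .558 .2185 .105 94
```

```text
wrist_force: [2.0, 0.3, -1.0]
grasp_force: 40.0
slide [ 0.1046 -0.0045  0.0806] turn [-0.  0. -0.] slide in target axes [ 0.1046 -0.0046  0.0806]
t 23.35 pos [0.5698 0.1145 0.1856] F [ 2.   0.3 -1. ] w 25.2 g 40.0 q7 -0.52
```

```bash
python3 -m inch '{"slide":[[0.036,-0.002,0],[0.036,-0.002,0],[0.03,-0.001,0],[0,0,0],[0,0,0],[0,0,0]],"angular":[[0,0,0],[0,0,0],[0,0,0],[0,0,0],[0,0,0],[0,0,0]],"grip":[0.015,0.015,0.015,0.015,0.015,0.015]}' 40 |grep force; python3 to.py .558 .2185 .105 94
```

```text
wrist_force: [0.2, -0.8, -0.9]
grasp_force: 40.0
slide [ 0.0054 -0.0001  0.0804] turn [-0.001  0.001 -0.001] slide in target axes [ 0.0053 -0.0001  0.0804]
t 23.95 pos [0.5585 0.2132 0.1854] F [ 0.2 -0.8 -0.9] w 24.8 g 40.0 q7 -0.69
```

```bash
python3 -m inch '{"slide":[[0.0045,0,0.015],[0,0,0.02],[0,0,0.02],[0,0,0.014],[0,0,0.005],[0,0,0.004],[0,0,0],[0,0,0]],"angular":[[0,0,0],[0,0,0],[0,0,0],[0,0,0],[0,0,0],[0,0,0],[0,0,0],[0,0,0]],"grip":[0.015,0.015,0.015,0.015,0.015,0.015,0.015,0.015]}' 40|grep force; python3 to.py .558 .2185 .105 94
```

```text
wrist_force: [0.4, 0.8, -0.5]
grasp_force: 40.0
slide [-0.0007 -0.0004  0.0034] turn [ 0.001 -0.    -0.   ] slide in target axes [-0.0007 -0.0004  0.0034]
t 24.75 pos [0.5583 0.2193 0.1084] F [ 0.4  0.8 -0.5] w 25.3 g 40.0 q7 -0.75
```

```bash
python3 -m inch '{"slide":[[0,0,0.003],[0,0,0],[0,0,0],[0,0,0],[0,0,0],[0,0,-0.03],[0,0,-0.04],[0,0,-0.04]],"angular":[[0,0,0],[0,0,0],[0,0,0],[0,0,0],[0,0,0],[0,0,0],[0,0,0],[0,0,0]],"grip":[0.015,0.015,0.05,0.05,0.05,0.05,0.05,0.05]}' 40 |grep force
python3 -m inch '{"slide":[[-0.04,0,-0.02],[-0.04,0,-0.02],[-0.04,0,0],[-0.04,0,0],[-0.04,0,0],[-0.04,0,0],[0,0,0],[0,0,0]],"angular":[[0,0,0],[0,0,0],[0,0,0],[0,0,0],[0,0,0],[0,0,0],[0,0,0],[0,0,0]],"grip":[0.05,0.05,0.05,0.05,0.05,0.05,0.05,0.05]}' 40 |grep pos
python3 - <<'E'
from h import *
a=optics.camera("side");b=optics.camera("scene")
cv2.imwrite("pics/s2full.png",a)
A=cv2.resize(a[130:240,140:280],None,fx=4,fy=4,interpolation=cv2.INTER_CUBIC)
o=np.zeros((440,800,3),np.uint8);o[:,:400]=cv2.resize(b[150:245,290:415],(400,304))[:304].__class__((440,400,3),np.uint8) if 0 else 0
cv2.imwrite("pics/s2.png",A)
cv2.imwrite("pics/n2.png",cv2.resize(b[150:245,285:420],None,fx=5,fy=5,interpolation=cv2.INTER_CUBIC))
E
```

```text
wrist_force: [0.1, 0.7, -0.2]
grasp_force: 0.0
tool_pos: [0.5747, -0.0215, 0.2548]
```

View pics/s2.png

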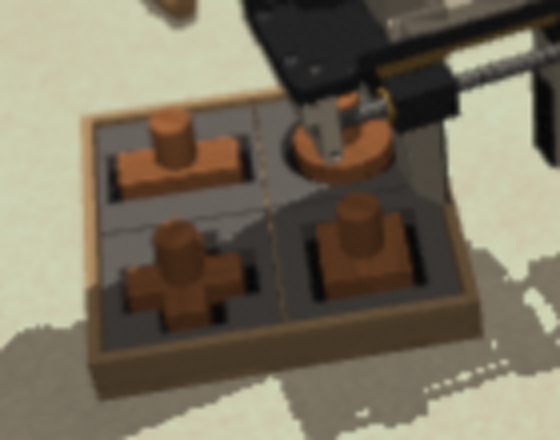

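View pics/n2.png

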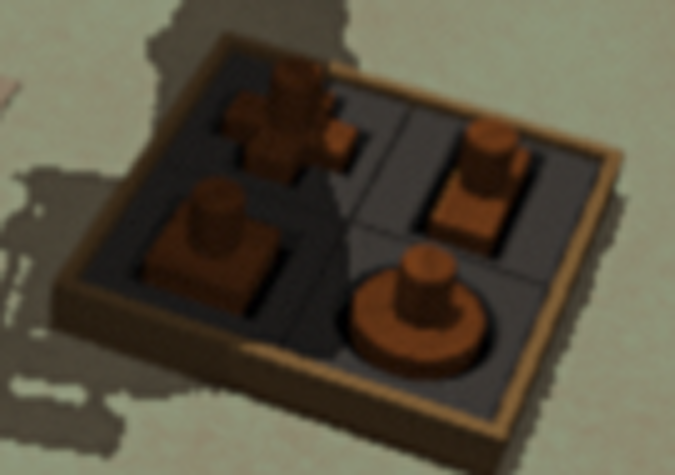

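Both views show all four blocks in their own recesses, with dark gaps around each and all level. A last check of the knob-top heights (0.063 expected) and the lid and sander positions.

```bash
python3 - <<'E'
from h import *
S,N=optics.calibration("side"),optics.calibration("scene")
fs=lambda p:(np.float64(p)+.5)/4-.5+[140,130]
fn=lambda p:(np.float64(p)+.5)/5-.5+[285,150]
for n,a,b in (("bar",(172,121),(492,133)),("cross",(179,235),(298,70)),("square",(358,206),(219,193))):
    print(n,cross2(S,fs(a),N,fn(b)))
print("round at .063",plane(N,[fn((428,260))],.063))
a,b=cv2.imread("pics/side0.png"),cv2.imread("pics/s2full.png")
for r in ((245,265,325,355),(232,268,275,320)): print("shift", cv2.phaseCorrelate(*[np.float64(cv2.cvtColor(i[r[2]:r[3],r[0]:r[1]],6)) for i in (a,b)]))
E
```

```text
bar (array([0.4596321 , 0.23623245, 0.06174968]), np.float64(0.0029009395420494803))
cross (array([0.44070213, 0.13791865, 0.06190276]), np.float64(0.00429916389505201))
square (array([0.5399845 , 0.12015513, 0.06180925]), np.float64(0.0012893728571527906))
round at .063 [[0.55722193 0.21965833 0.063     ]]
shift ((-0.04320078472545319, 0.035886645877067025), 0.9935854462460869)
shift ((0.02818139634016248, 0.5155233980390506), 0.9993914347026975)
```

```bash
python3 -c "from station import bot; print(bot.job_done())"
```

```text
the job is handed in; nothing more can be done
None
```

All four blocks are in their own recesses, knob up and released, and the job is handed in; my last check found knob-top heights within about 1 mm of fully down for the bar, cross and square (the round was checked by eye and position only), and the jar lid and sanding block within about 1 mm of where they started.

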